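# Turn a controller board to the curing lamp and hold its sprung cover at the pointer

### The job

The controller board stands in its slotted rest with its bare back to the curing lamp: lift it out, turn it round so that the side with the components faces the lamp, stand it back in the slot fully down and let go of it. Then raise the lamp's sprung cover (it has a bar handle) until it lies at the same angle as the pointer arm beside it, and finish while still holding it there, because it snaps shut if let go. Leave the pointer and the other things on the bench where they are.

Things in the scene. Friction and masses are not known exactly. Their poses are not given: they have to be found in the camera images.
- lamp: Fixed grey bench curing lamp, a box 160 deep (its x) x 200 wide (its y) x 85 mm high, open at the front (its -x side, towards the rest) with white tubes inside; origin at the centre of its underside, x towards its rear, z up. It stands to the robot's left with its front towards the robot's right; position and yaw vary.
- lamp_hinge (a point): Point on the cover's hinge axis, at the middle of the lamp's rear top edge (80 mm behind the lamp's origin along its x, 86 mm up). The hinge axis is the lamp's y.
- cover_angle (a joint): Angle of the cover: 0 = shut (level), grows as its front edge rises, up to 1.4 rad. Sprung shut: lifting takes about 4 N at the handle when shut and 6.5 N at 0.85 rad, pushing square to the line from the hinge (more straight up); let go, it snaps shut.
- handle (a point): Bar handle on the cover near its front edge: a steel rod 12 mm thick, 100 mm long along the lamp's y, on two 10 mm posts (78 mm clear between them). Origin at the rod's middle, on its axis: when shut, 145 mm in front of the hinge axis and 44 mm above it, 38 mm above the cover's upper face, 130 mm above the bench. Swings with the cover about the hinge; axes of the cover (x to the hinge, y along the rod).
- cover: The bare aluminium cover, a plate 160 x 200 x 6 mm that closes the lamp's top; origin on the hinge axis, x from its front edge to the hinge, y along the hinge, z out of its upper face.
- pointer (a joint): Angle of the pointer arm above level, measured exactly as the cover's: cover and pointer lie at the same angle when both joints read the same. Set between 0.45 and 0.85 rad and stiff; do not move it.
- pointer_tip (a point): Centre of the diamond-shaped tip of the pointer, a thin dark steel arm beside the lamp's -y side (118 mm from its middle), on the same hinge axis, 158 mm from it; axes of the arm (x to the hinge).
- rest: Fixed grey plastic rest in front of the lamp, 60 (its x) x 120 (its y) x 28 mm high, with a slot along its y: 10 mm wide, 98 mm long, floor 8 mm and flared mouth 28 mm above the bench. Origin at the centre of its underside, under the slot's middle, z up; x points roughly to the lamp.
- board: Loose controller board in a black frame, 40 to 85 g, 6 mm thick (its x), 90 wide (y), 80 tall (z), upright in the rest's slot. Origin: middle of its lower edge, 8 mm above the bench. Components (metal can, chip, up to 5 mm proud) on its +x face, 18 to 52 mm above the lower edge; the -x face is bare and flat; the top 25 mm are plain. At the start +x points away from the lamp.
- glue: Small white bottle with a black cap, 34 mm across, 85 mm tall, loose bystander; origin at the centre of its underside.
- spool: Solder spool with yellow flanges, 56 mm across, 50 mm tall, loose bystander; origin at the centre of its underside.
- tape: Roll of tape lying flat, 72 mm across, 19 mm high, loose bystander; origin at the centre of its underside.
There are look-alikes about, which are no part of the job. What is meant by the board is not purple, red or white, and is the smaller of those in its own colour.

How it is judged:
By the outcome, as a careful person would: the job done as asked, in the order asked, and still so for the second after the job is handed in, while the arm keeps its last pose, push and grip.
It also fails if it takes over 54 s, if anything falls off the work surface, if the arm or the gripper's body presses on something with over 40 N, if the wrist force passes 120 N, or if a joint passes its speed limit or range.

### The arm

A 7-joint arm with a two-finger parallel gripper is mounted at the origin on the work surface. World frame = base frame: x ahead of the robot, y to its left, z up, the work surface at z = 0. Lengths are in m, angles in rad, forces in N, time in s.
With the tool pointing down it reaches from about 0.35 to 0.9 m from the base axis. Payload 19.9 kg.
Tool frame: the origin (TCP) lies at the centre of the arm's flange, where the gripper is bolted on; the fingertips stand 173 mm ahead of it and the grasp point (between the pads) lies 155 mm ahead of it; z points along the fingers, y is the line along which they close (so a half turn about z gives the same grasp; the last joint's range is limited). The gripper opens to 85 mm and grips with 20 to 120 N. Pads are 22 mm wide; open, the fingers measure 114 mm over their backs; the gripper's body (76 mm by 85 mm) begins 54 mm behind the grasp point. The pads swing forward as they close: fully open they stand 13 mm farther back than shut.
Start: joints at [1.073, 0.417, -0.01, 1.614, 0.005, 1.111, -0.053], TCP at [0.276, -0.561, 0.405] pointing down, gripper open.
Joint ranges: [-2.81, 2.81], [-0.39, 2.02], [-1.27, 1.25], [0.06, 2.57], [-1.19, 4.33], [0.19, 2], [-2.82, 2.82]. Speed limits (rad/s): [1.89, 1.89, 2.39, 2.39, 3.01, 3.01, 3.01].

### API

Orientations are given as a unit quaternion [x, y, z, w].
In Python, from station import robot, planner, vision gives the robot as it stands. Calls block until the motion is done:
- robot.move_to(position, orientation): joint-space move of the TCP to a pose.
- robot.servo_line(position, rot=None, velocity=0.15, contact_N=None): straight line of the TCP; rot=None keeps the orientation; velocity is the mean speed in m/s. With contact_N (N) it stops when the force on the tool has changed by that much, and returns True; else False.
- robot.set_joints(angles): joint-space move.
- robot.set_gripper(opening, force=None): finger opening in m; force is the grip in N (None keeps the last); returns when the fingers have stopped.
- robot.hold(seconds).
- planner.inverse_kinematics(position, orientation): joint angles nearest the present ones, or None.
- vision.get_image(name): name is "scene" or "top" or "wrist"; returns a dict with "frame" (480x640x3 uint8, red, green, blue), "camera_matrix" (3x3 intrinsics, pixels), "k1" (the pictures are not rectified: a ray, as slopes to the right and down, at radius r is drawn at 1 + k1 r^2 times it, then the intrinsics apply), "world_to_cam" (4x4, takes a point from world to camera coordinates). Camera axes: x right, y down, z forward; pixel columns grow to the right and rows downward; lengths in m; the calibration is good to about 2 mm. A picture is of the moment at which its call begins. There is no depth.
A pose or a line that the arm cannot do raises robot.PlanningError and nothing moves.
- robot.hand_in(): hands the job in; it is judged then, once.
Trained networks look in a picture, given as the dict that the camera call returned (one of the last four; its "shot" number tells which), for a name from the list of things; names that differ only in an ending like _2 or _b are one class to them, and where a whole thing is asked for, a point or a joint stands for the part that bears it (a point fixed in the world has none). Each returns a list of dicts, best first, with "p" (0 to 1); they miss things now and then, are a little off and sometimes report something else, mostly with a low value. They report only what shows in the picture. A call takes as long as a camera call. They do not tell look-alikes from the thing itself.
- vision.boxes_of(target, picture): "box" ([left, top, width, height] in pixels, round what is visible of it).
- vision.masks_of(target, picture): "region" (480x640 bool, what is visible of it) and "box" ([left, top, width, height] in pixels, round what is visible of it).
- vision.place_of(target, picture): "centre" ([column, row] in pixels: a listed point, or the origin of a listed thing).
Readings, each from a call of its own:
- robot.get_time_s(): time.
- robot.get_qpos(): joint angles.
- robot.get_qd(): joint speeds.
- robot.get_joint_efforts(): joint torques, N m.
- robot.get_position(): TCP position.
- robot.get_eef_rot(): TCP orientation.
- robot.get_contact_force(): force on the tool from outside, world axes, zero at the start.
- robot.get_wrist_torque(): the same for the moment, N m.
- robot.get_gripper_width(): finger opening in m.
- robot.get_gripper_force(): force on a finger pad.
Only numpy, scipy, OpenCV 4.12 (cv2) and the standard library are available. Lean on these libraries where they do the work, as an engineer would, in place of code of your own. Each camera call takes 0.05 s, during which the arm holds its last target. There are 200 camera calls.

## Working session

There is one attempt and no reset: what is moved stays moved. The work goes in short steps, each a Python script; the robot and the scene stay as the last script left them, time stands still between calls to the robot, and variables do not carry over. Pictures are saved under pics/ and viewed, at most 10 in all, crops included, and the job is handed in when it is done.

```bash
ls; mkdir -p pics; python3 - <<'E'
from station import robot, planner, vision
import cv2,pickle
P={}
for n in ("scene","top"):
    p=vision.get_image(n); P[n]=p
    cv2.imwrite(f"pics/{n}0.png",p["frame"][:,:,::-1])
    print(n,p["camera_matrix"].tolist(),p["k1"],p["world_to_cam"].round(3).tolist())
    for t in ("lamp","lamp_hinge","handle","pointer_tip","rest","board","glue","spool","tape"):
        print(t,[([round(float(c)) for c in d["centre"]],round(d["p"],2)) for d in vision.place_of(t,p)[:5]])
pickle.dump(P,open("p0.pkl","wb"))
print(robot.get_time_s(),robot.get_eef_rot(),robot.get_gripper_width())
E
```

```text
pics
scene [[434.70735250533966, 0.0, 313.8228976205106], [0.0, 434.70735250533966, 237.31982656875604], [0.0, 0.0, 1.0]] -0.0749975053100096 [[0.88, 0.475, -0.007, -0.485], [0.326, -0.615, -0.718, -0.066], [-0.345, 0.63, -0.696, 1.037], [0.0, 0.0, 0.0, 1.0]]
lamp [([344, 269], 0.63)]
lamp_hinge [([370, 221], 0.73)]
handle [([321, 242], 0.71)]
pointer_tip [([394, 230], 0.76)]
rest [([276, 327], 0.58), ([233, 272], 0.33), ([371, 217], 0.27), ([342, 271], 0.18)]
board [([202, 303], 0.91), ([273, 324], 0.82), ([129, 340], 0.74), ([254, 217], 0.69), ([273, 431], 0.68)]
glue [([233, 272], 0.96), ([370, 218], 0.33)]
spool [([354, 368], 0.96)]
tape [([181, 373], 0.89)]
top [[532.9183348438595, 0.0, 317.7235197708225], [0.0, 532.9183348438595, 241.36450543099352], [0.0, 0.0, 1.0]] -0.13374890464984746 [[-0.018, -1.0, -0.002, 0.033], [-0.985, 0.018, -0.171, 0.55], [0.171, -0.001, -0.985, 1.147], [0.0, 0.0, 0.0, 1.0]]
lamp [([290, 234], 0.87)]
lamp_hinge [([250, 217], 0.69)]
handle [([317, 231], 0.69)]
pointer_tip [([312, 164], 0.44)]
rest [([366, 254], 0.64)]
board [([381, 322], 0.86), ([270, 340], 0.85), ([440, 350], 0.83), ([370, 251], 0.61)]
glue [([340, 316], 0.77)]
spool [([371, 185], 0.76), ([251, 214], 0.21)]
tape [([438, 290], 0.83)]
1.0 [ 9.74031315e-01  2.26413329e-01 -1.78019343e-05 -3.58621262e-05] 0.08569999482071954
```

View pics/scene0.png

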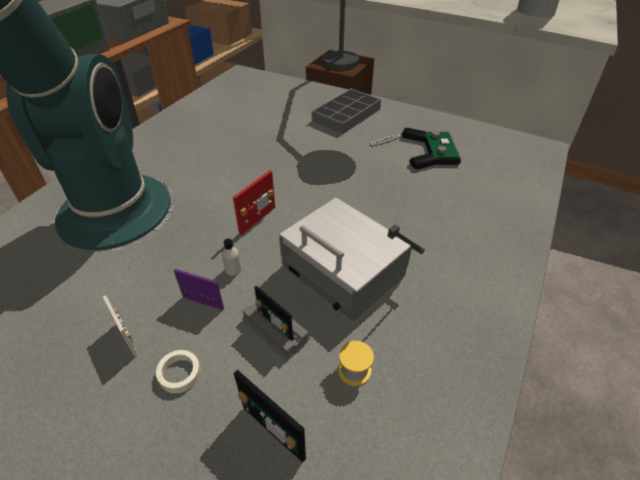

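View pics/top0.png

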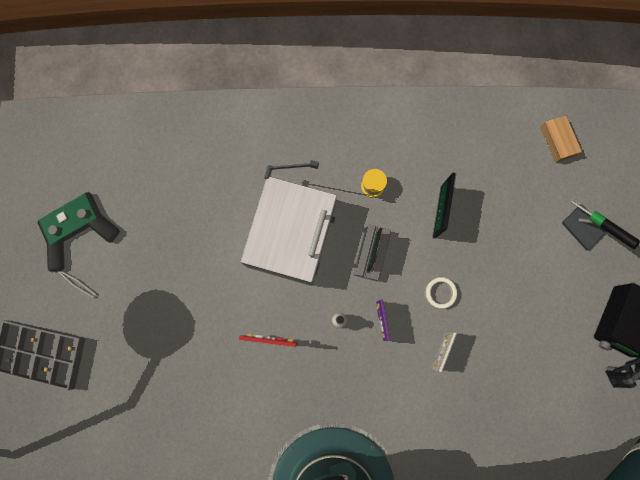

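The black/green boards are the small one standing in the rest, scene (273,313) / top (372,250), and a larger one at scene (270,415) / top (444,205). The purple (202,290), red (255,203) and white (120,325) ones are decoys. The one in the rest fits: it's the smaller of the two black/green ones and stands in the slot. The pointer is at top (268,172)→(314,164), and the handle at top (318,232). I'll localise next and enlarge the candidate.

```bash
cat > h.py <<'E'
import numpy as np, cv2
from scipy.spatial.transform import Rotation as R
def ray(p,px):
    K=np.array(p["camera_matrix"]);M=np.array(p["world_to_cam"]);k=p["k1"]
    d=(np.atleast_2d(np.array(px,float))-[K[0,2],K[1,2]])/K[0,0]
    u=d.copy()
    for _ in range(20): u=d/(1+k*(u**2).sum(1,keepdims=True))
    v=np.c_[u,np.ones(len(u))]@M[:3,:3]
    return -M[:3,:3].T@M[:3,3], v
def onz(p,px,z):
    c,v=ray(p,px); return c+v*((z-c[2])/v[:,2:])
def proj(p,X):
    K=np.array(p["camera_matrix"]);M=np.array(p["world_to_cam"])
    c=np.atleast_2d(X)@M[:3,:3].T+M[:3,3];u=c[:,:2]/c[:,2:]
    u=u*(1+p["k1"]*(u**2).sum(1,keepdims=True))
    return u*K[0,0]+[K[0,2],K[1,2]]
def tri(ps,pxs):
    A=0;b=0
    for p,x in zip(ps,pxs):
        c,v=ray(p,x);v=v[0]/np.linalg.norm(v);Q=np.eye(3)-np.outer(v,v);A=A+Q;b=b+Q@c
    return np.linalg.solve(A,b)
def rect(p,mask,z):
    c=max(cv2.findContours(mask.astype(np.uint8),0,1)[0],key=cv2.contourArea)[:,0,:]
    X=onz(p,c,z)[:,:2]
    return cv2.minAreaRect((X*1000).astype(np.float32))
E
python3 - <<'E'
from h import *
from station import robot,planner,vision
T=vision.get_image("top");S=vision.get_image("scene")
for n,p in (("T",T),("S",S)):
    for d in vision.masks_of("cover",p)[:1]: print(n,"cover",d["p"],d["box"],rect(p,d["region"],.092))
    for d in vision.masks_of("pointer",p)[:2]: print(n,"pointer",d["p"],d["box"])
    for t in ("pointer_tip","handle","lamp_hinge","rest","board","lamp"): print(n,t,[(np.round(d["centre"],1).tolist(),round(d["p"],2)) for d in vision.place_of(t,p)[:5]])
def b(p,t,i=0): return vision.place_of(t,p)[i]["centre"]
for t in ("pointer_tip","handle","lamp_hinge","lamp","rest"): print(t,tri([T,S],[b(T,t),b(S,t)]).round(4), )
print("rest z0",onz(T,b(T,"rest"),0),onz(S,b(S,"rest"),0))
for t in ("glue","spool","tape"): print(t,onz(T,b(T,t),0).round(3))
a=cv2.resize(T["frame"][140:300,230:470],None,fx=3.33,fy=3.33,interpolation=2)
cv2.imwrite("pics/tcrop.png",a[:,:,::-1][:532,:799])
c=cv2.resize(S["frame"][180:360,220:440],None,fx=3.3,fy=3.3,interpolation=2)
cv2.imwrite("pics/scrop.png",c[:,:,::-1])
E
```

```text
T cover 0.71 [242.3, 173.6, 95.0, 109.5] ((573.861328125, 85.10858154296875), (163.3795623779297, 202.08953857421875), 73.0291519165039)
T pointer 0.69 [270.5, 162.1, 47.5, 11.0]
T pointer_tip [([314.0, 163.3], 0.75)]
T handle [([313.8, 235.2], 0.84), ([436.7, 291.6], 0.73)]
T lamp_hinge [([252.1, 215.4], 0.85)]
T rest [([370.3, 255.0], 0.65)]
T board [([439.5, 351.0], 0.97), ([436.5, 211.5], 0.94), ([381.6, 321.4], 0.88), ([373.9, 251.0], 0.61), ([272.4, 340.8], 0.58)]
T lamp [([287.6, 236.1], 0.71), ([313.4, 161.5], 0.58), ([371.4, 246.8], 0.32)]
S cover 0.62 [278.5, 196.9, 130.2, 96.4] ((571.2718505859375, 78.31756591796875), (172.71804809570312, 204.95155334472656), 72.52628326416016)
S pointer 0.61 [385.2, 224.7, 35.6, 25.6]
S pointer_tip [([395.8, 229.9], 0.8)]
S handle [([317.8, 240.8], 0.79)]
S lamp_hinge [([368.9, 219.7], 0.8), ([274.7, 326.2], 0.34)]
S rest [([274.2, 328.4], 0.72)]
S board [([274.1, 326.6], 0.87), ([200.7, 300.1], 0.79), ([260.5, 217.5], 0.72), ([273.0, 434.0], 0.65)]
S lamp [([345.2, 268.1], 0.57)]
pointer_tip [0.6815 0.0282 0.209 ]
handle [0.5482 0.0292 0.124 ]
lamp_hinge [0.5974 0.1615 0.0921]
lamp [ 0.5736  0.0936 -0.0008]
rest [ 0.5238 -0.0996 -0.0015]
rest z0 [[ 0.52456817 -0.09865434  0.        ]] [[ 0.52355246 -0.10125644  0.        ]]
glue [[ 0.376 -0.025  0.   ]]
spool [[ 0.692 -0.104  0.   ]]
tape [[ 0.441 -0.25   0.   ]]
```

View pics/scrop.png

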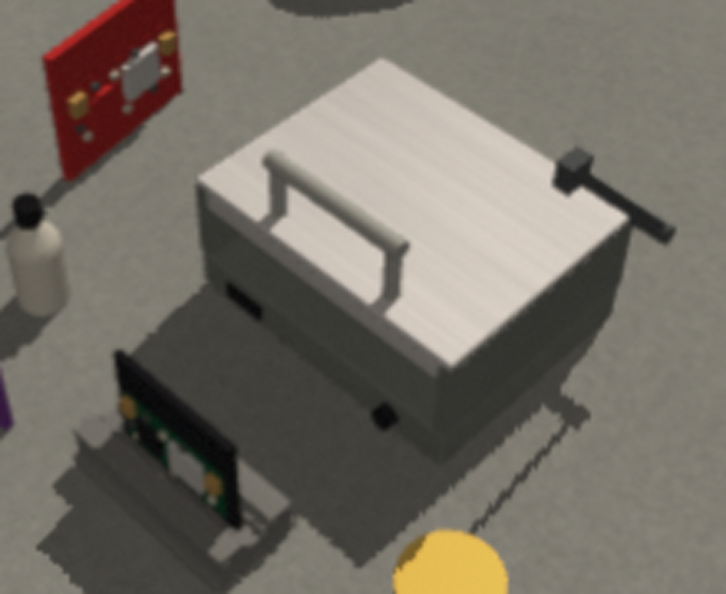

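View pics/tcrop.png

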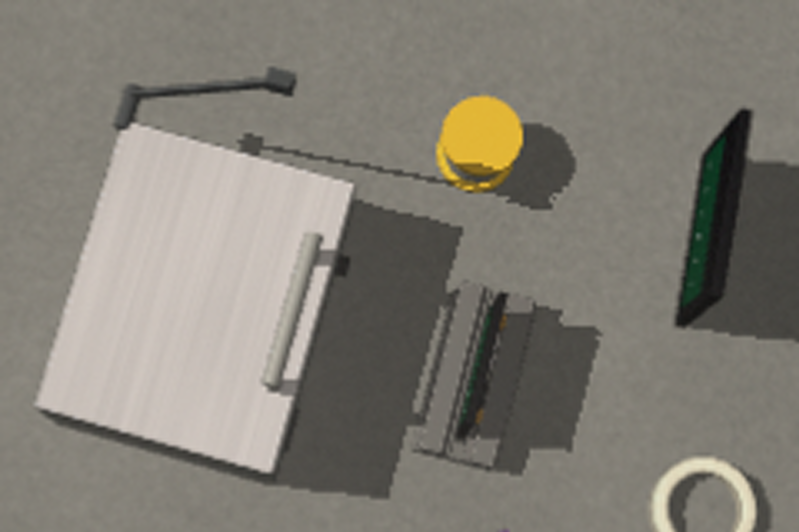

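The crop confirms it: the small green/black board is in the rest's slot, with components (gold and silver) facing away from the lamp. It sits at crop (180,440) in the scene and (483,365) in the top view. The pointer tip is at about scene (395,230). I'll move above it and look with the wrist camera.

```bash
cat >> h.py <<'E'
def down(psi): return (R.from_euler('z',psi)*R.from_euler('x',np.pi)).as_quat()
E
python3 - <<'E'
from h import *
from station import robot,planner,vision
for psi in (-17,163):
    q=planner.inverse_kinematics([.524,-.10,.36],down(np.radians(psi)));print(psi,None if q is None else np.round(q,3))
robot.move_to([.524,-.10,.40],down(np.radians(-17)))
p=vision.get_image("wrist");cv2.imwrite("pics/w1.png",p["frame"][:,:,::-1])
import pickle;pickle.dump(p,open("w1.pkl","wb"))
print(np.round(robot.get_qpos(),3),robot.get_time_s(),robot.get_contact_force())
C=-p["world_to_cam"][:3,:3].T@p["world_to_cam"][:3,3];print("cam",C.round(3),p["world_to_cam"][2,:3].round(3))
for t,z in (("rest",0),("board",.008)):
    for d in vision.place_of(t,p)[:3]: print(t,d["p"],np.round(d["centre"]),onz(p,d["centre"],z).round(4))
for t in ("rest","board"):
    for d in vision.masks_of(t,p)[:2]:print(t,d["p"],d["box"])
E
```

```text
-17 [ 0.296  0.312 -0.197  1.882  0.074  0.955 -1.802]
163 [ 0.65   0.368 -0.632  1.87   0.258  0.986  1.18 ]
[ 0.316  0.268 -0.217  1.841  0.066  1.04  -1.795] 4.5917 [-0.32748539  0.16368475  0.31822085]
cam [ 0.595 -0.123  0.369] [-0.276  0.086 -0.957]
rest 0.88 [322. 193.] [[ 0.5301 -0.1056  0.    ]]
rest 0.66 [289. 355.] [[ 0.377  -0.0221  0.    ]]
board 0.91 [382. 334.] [[ 0.3763 -0.1211  0.008 ]]
board 0.9 [320. 198.] [[ 0.5278 -0.1027  0.008 ]]
board 0.71 [472.  31.] [[ 0.6227 -0.2607  0.008 ]]
rest 0.9 [286.1, 128.1, 68.2, 142.0]
board 0.98 [464.6, 1.6, 92.2, 116.1]
board 0.95 [85.3, 413.6, 135.8, 66.4]
```

View pics/w1.png

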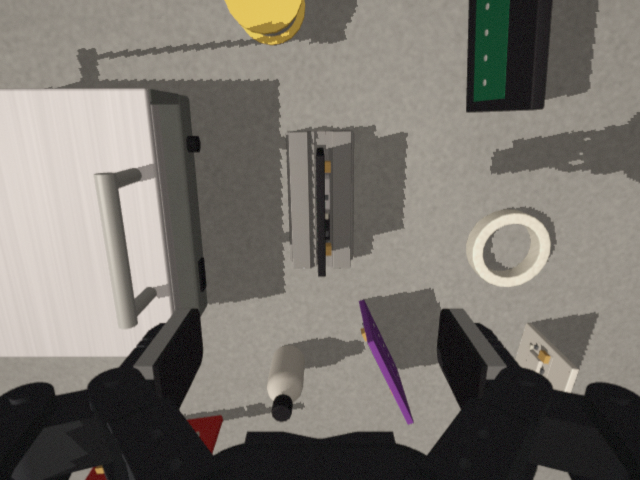

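The wrist view shows the rest with corners at (289,131), (354,130), (353,268) and (293,268). The board's top edge runs (320,147)→(321,276), components on the right (away from the lamp). The lamp is on the left and the bottle at (283,385).

```bash
python3 - <<'E'
from h import *
import pickle;p=pickle.load(open("w1.pkl","rb"))
X=onz(p,[(289,131),(354,130),(353,268),(293,268)],.028);print(X.round(4),X.mean(0).round(4))
print("yaw y-dir",[np.degrees(np.arctan2(*(X[a]-X[b])[[1,0]])).round(1) for a,b in((0,3),(1,2))])
B=onz(p,[(320,147),(321,276)],.088);print("board",B.round(4),B.mean(0).round(4),np.linalg.norm(B[0]-B[1]),np.degrees(np.arctan2(*(B[0]-B[1])[[1,0]])))
# refine lines from image: dark strip centre per row
f=cv2.cvtColor(p["frame"],cv2.COLOR_RGB2GRAY)
for r in range(155,275,20): print(r,[int(v) for v in f[r,308:336]])
E
```

```text
[[ 0.5923 -0.0957  0.028 ]
 [ 0.5775 -0.1468  0.028 ]
 [ 0.4616 -0.1134  0.028 ]
 [ 0.4775 -0.0615  0.028 ]] [ 0.5272 -0.1043  0.028 ]
yaw y-dir [np.float64(-16.6), np.float64(-16.1)]
board [[ 0.5766 -0.1174  0.088 ]
 [ 0.486  -0.0904  0.088 ]] [ 0.5313 -0.1039  0.088 ] 0.09455213680465037 -16.605601549706027
155 [74, 72, 73, 92, 134, 136, 101, 83, 37, 23, 24, 24, 23, 18, 24, 29, 57, 82, 80, 82, 80, 72, 72, 71, 75, 83, 82, 85]
175 [84, 72, 70, 72, 83, 89, 113, 89, 55, 43, 43, 35, 41, 35, 38, 34, 48, 90, 91, 94, 91, 73, 73, 71, 70, 84, 86, 85]
195 [106, 67, 70, 72, 77, 94, 130, 85, 61, 39, 38, 38, 41, 38, 35, 36, 33, 61, 61, 68, 97, 112, 79, 72, 72, 82, 83, 85]
215 [130, 85, 73, 72, 70, 88, 117, 105, 76, 42, 38, 37, 38, 36, 34, 40, 42, 103, 128, 128, 85, 56, 69, 71, 67, 82, 83, 84]
235 [135, 102, 77, 72, 68, 79, 91, 113, 86, 53, 42, 34, 36, 39, 38, 36, 30, 38, 57, 54, 42, 39, 68, 70, 68, 82, 84, 84]
255 [139, 130, 81, 71, 70, 77, 91, 128, 101, 61, 42, 39, 38, 35, 30, 33, 36, 59, 112, 112, 116, 117, 120, 129, 130, 147, 141, 138]
```

```bash
python3 - <<'E'
from h import *
from station import robot,planner,vision
psi=np.radians(-16.5);x,y=.5285,-.104
robot.set_gripper(.045,30)
robot.move_to([x,y,.30],down(psi))
hit=robot.servo_line([x,y,.236],velocity=.1,contact_N=8)
print("hit",hit,robot.get_position(),robot.get_contact_force())
robot.set_gripper(0,30)
print("w",robot.get_gripper_width(),robot.get_gripper_force(),robot.get_contact_force(),robot.get_position())
robot.servo_line([x,y,.355],velocity=.1)
print("w",robot.get_gripper_width(),robot.get_contact_force(),robot.get_time_s())
q=np.array(robot.get_qpos());q[6]+=np.pi;robot.set_joints(q)
print(robot.get_position(),robot.get_eef_rot(),robot.get_time_s(),robot.get_gripper_width())
for n in ("wrist","scene"):
    p=vision.get_image(n);cv2.imwrite(f"pics/{n}2.png",p["frame"][:,:,::-1])
    import pickle;pickle.dump(p,open(f"{n}2.pkl","wb"))
E
python3 -c "
import cv2,numpy as np
a=cv2.imread('pics/wrist2.png');b=cv2.imread('pics/scene2.png')
cv2.imwrite('pics/c2.png',np.hstack([cv2.resize(a,(480,360)),cv2.resize(b[180:380,190:370],(320,360))]))"
```

```text
hit False [ 0.52879697 -0.10402951  0.23667879] [-0.29385976  0.00553729  0.91092451]
w 0.005262453757525269 31.52983009815216 [-1.8215684   0.76652045  6.88641772] [ 0.52868744 -0.10393563  0.2364512 ]
w 0.0054292229497441575 [ 0.07153805 -0.55320248 -0.65203247] 8.3167
[ 0.52835038 -0.10400151  0.35434859] [ 1.43756511e-01  9.89612943e-01  5.61576390e-05 -5.33769102e-04] 11.075 0.0055824026775984584
```

View pics/c2.png

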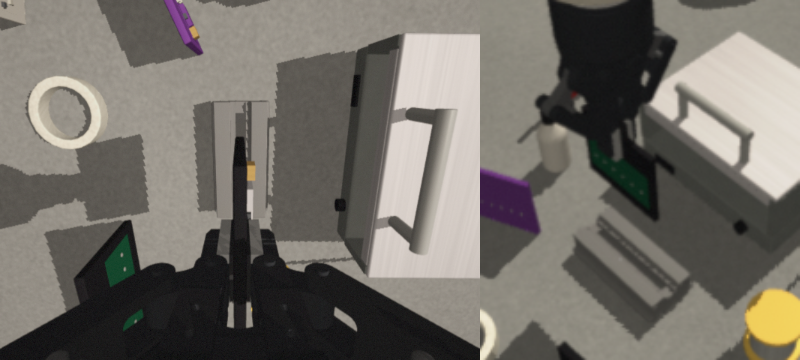

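The board is lifted and turned. Its components (gold, wrist crop (250,172)) now face the lamp and the empty slot is in view. I'll measure the grip offset along the board and the slot position.

```bash
python3 - <<'E'
from h import *
import pickle;p=pickle.load(open("wrist2.pkl","rb"))
psi=np.radians(-16.5);ey=np.array([np.cos(psi),np.sin(psi)]);ex=np.array([-np.sin(psi),np.cos(psi)])
O=np.array([.5285,-.104])
g=lambda px,z:[(np.round(((X[:2]-O)@ey)*1000,1),np.round(((X[:2]-O)@ex)*1000,1)) for X in onz(p,px,z)]
print("board far top corner",g([(320,183)],.206))
f=p["frame"]
c=cv2.resize(f[120:310,260:390],None,fx=4.2,fy=3.1,interpolation=2)
cv2.imwrite("pics/c3.png",cv2.resize(f[120:310,260:390],(546,598),interpolation=cv2.INTER_NEAREST)[:,:,::-1] if 0 else c[:,:,::-1])
C=-p["world_to_cam"][:3,:3].T@p["world_to_cam"][:3,3];print(C)
print("rest far corners",g([(285,135),(357,135)],.028))
print("proj rest origin top centre & slot ends nominal",proj(p,[list(O+ey*s*.049)+[.028] for s in(-1,0,1)]).round(1))
E
```

```text
board far top corner [(np.float64(-55.0), np.float64(-0.0))]
[ 0.45835489 -0.08347422  0.32333215]
rest far corners [(np.float64(-61.7), np.float64(-24.6)), (np.float64(-61.7), np.float64(26.6))]
proj rest origin top centre & slot ends nominal [[319.6 153.2]
 [319.6 219.3]
 [319.7 279.5]]
```

View pics/c3.png

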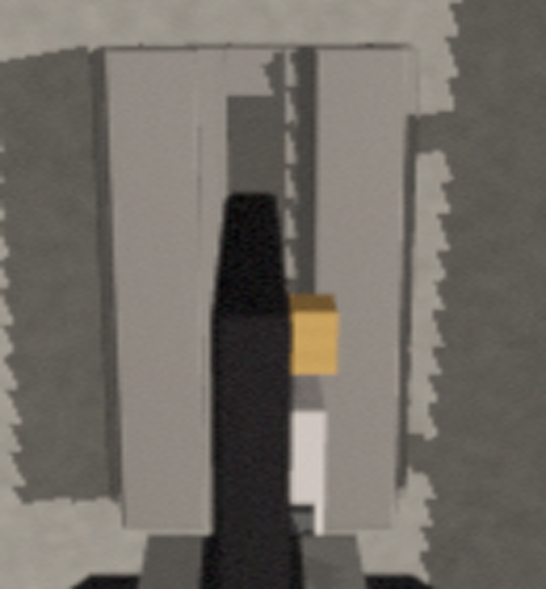

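```bash
python3 - <<'E'
from h import *
import pickle;p=pickle.load(open("wrist2.pkl","rb"))
psi=np.radians(-16.5);ey=np.array([np.cos(psi),np.sin(psi)]);ex=np.array([-np.sin(psi),np.cos(psi)])
O=np.array([.5285,-.104])
g=lambda px,z:[(np.round(((X[:2]-O)@ey)*1000,1),np.round(((X[:2]-O)@ex)*1000,1)) for X in onz(p,px,z)]
print("board top corner",g([(320,220)],.206),"bottom",g([(319.5,183)],.126))
print("slot end floor/top",g([(321,150.6)],.008),g([(321,150.6)],.028))
print("rest corners far/near",g([(285,135),(358,135),(289,290),(354,290)],.028))
E
```

```text
board top corner [(np.float64(-43.8), np.float64(-0.0))] bottom [(np.float64(-42.6), np.float64(-0.1))]
slot end floor/top [(np.float64(-49.3), np.float64(1.1))] [(np.float64(-50.8), np.float64(1.0))]
rest corners far/near [(np.float64(-61.7), np.float64(-24.6)), (np.float64(-61.7), np.float64(27.4)), (np.float64(57.9), np.float64(-24.5)), (np.float64(58.0), np.float64(27.3))]
```

```bash
python3 - <<'E'
from h import *
from station import robot,planner,vision
psi=np.radians(-16.5);ey=np.array([np.cos(psi),np.sin(psi)]);ex=np.array([-np.sin(psi),np.cos(psi)])
x,y=np.array([.5285,-.104])-.0035*ey+.0011*ex
print(robot.servo_line([x,y,.27],velocity=.15,contact_N=8),robot.get_position(),robot.get_contact_force())
h=robot.servo_line([x,y,.234],velocity=.04,contact_N=6)
print(h,robot.get_position(),robot.get_contact_force(),robot.get_wrist_torque(),robot.get_gripper_width(),robot.get_time_s())
import pickle
for n in ("scene","wrist"):
    p=vision.get_image(n);pickle.dump(p,open(f"{n}3.pkl","wb"));cv2.imwrite(f"pics/{n}3.png",p["frame"][:,:,::-1])
E
```

```text
False [ 0.52577291 -0.10196793  0.27066088] [0.11024792 0.29727321 0.16115589]
True [ 0.52529559 -0.10194229  0.23618262] [ 0.58506065 -0.65750927  4.55318094] [-0.19074892 -0.11704549 -0.03215409] 0.005114349073420224 12.675
```

```bash
python3 - <<'E'
from h import *
from station import robot,planner,vision
robot.set_gripper(.045)
x,y,_=robot.get_position()
robot.servo_line([x,y,.30],velocity=.12)
robot.servo_line([x,y,.40],velocity=.25)
import pickle
p={n:vision.get_image(n) for n in ("scene","top","wrist")}
pickle.dump(p,open("p4.pkl","wb"))
a=p["wrist"]["frame"][60:420,150:480];b=p["scene"]["frame"][260:360,220:330]
cv2.imwrite("pics/c4.png",np.hstack([cv2.resize(a,(400,436)),cv2.resize(b,(400,436))])[:,:,::-1])
for n in ("scene","top","wrist"):
  for t in ("pointer_tip","handle","lamp_hinge"):
    print(n,t,[(np.round(d["centre"],1).tolist(),round(d["p"],2)) for d in vision.place_of(t,p[n])[:2]])
print(robot.get_time_s())
E
```

```text
scene pointer_tip [([394.2, 229.5], 0.54), ([233.7, 270.9], 0.32)]
scene handle [([319.3, 240.9], 0.89)]
scene lamp_hinge [([372.7, 221.6], 0.57)]
top pointer_tip [([312.8, 163.5], 0.48), ([370.1, 255.1], 0.21)]
top handle [([315.5, 233.0], 0.86)]
top lamp_hinge [([252.1, 218.9], 0.68), ([312.5, 162.1], 0.21)]
wrist pointer_tip []
wrist handle [([525.7, 227.9], 0.6)]
wrist lamp_hinge []
15.0667
```

View pics/c4.png

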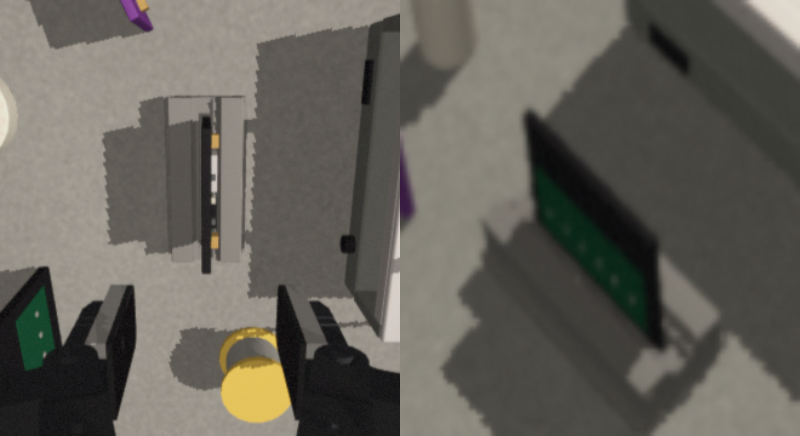

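The board stands down in the slot with its gold/white components on the lamp side (wrist crop (214,185)) and the green back towards the scene camera. The gripper is clear. Next I'll fit the lamp pose and pointer angle.

```bash
python3 - <<'E'
from h import *
import pickle;P=pickle.load(open("p4.pkl","rb"));T,S=P["top"],P["scene"]
from scipy.optimize import least_squares
from station import planner,robot
C=np.array([[80,-100,92],[-80,-100,92],[-80,100,92],[80,100,92],[80-145,0,130]])/1e3
oT=[(269.9,176.6),(336,195.6),(311.7,282),(241.1,261.6),(317.7,233.1)]
oS=[(411.5,245.8),(356.4,291.5),(279.7,234.5),(335.2,197.6),((272+403)/2/3.3+220,(160+246)/2/3.3+180)]
def pts(v):
    x,y,a,t=v;tip=[.08-.158*np.cos(t),-.118,.086+.158*np.sin(t)]
    X=np.vstack([C,tip]);return R.from_euler('z',a).apply(X)+[x,y,0]
def f(v,use=(1,1)):
    X=pts(v[:4]);
    return np.r_[(proj(T,X)+v[4:6]-np.array(oT+[(314.2,164.3)])).ravel()*use[0],(proj(S,X)+v[6:8]-np.array(oS+[(394.6,230.8)])).ravel()*use[1],v[4:8]*.5]
for u in ((1,1),(1,0),(0,1)):
    s=least_squares(f,[.574,.085,1.27,.8,0,0,0,0],args=(u,));print(u,s.x.round(4),np.abs(s.fun).max().round(2),s.fun[[10,11,22,23]].round(2))
    if u==(1,1): v=s.x
x,y,a,t=v[:4]
lx=np.array([np.cos(a),np.sin(a),0]);h=np.array([x,y,.086])+.08*lx
print("hinge",h,"handle",h-.145*lx+[0,0,.044])
E
```

```text
(1, 1) [ 0.5742  0.0858  1.2687  0.8723  1.0271  0.5066 -0.2989  0.9674] 1.82 [-0.34 -0.1  -0.12  0.2 ]
(1, 0) [0.5743 0.084  1.2666 0.8693 0.1734 0.5532 0.     0.    ] 1.75 [-0.    0.01 -0.    0.  ]
(0, 1) [ 0.5737  0.0873  1.2711  0.873  -0.      0.     -0.4535  1.5689] 1.15 [-0.   -0.   -0.03 -0.02]
hinge [0.59798104 0.16216915 0.086     ] handle [0.5548448 0.0237341 0.13     ]
```

```bash
cat >> h.py <<'E'
A=1.2687;H=np.array([.5980,.1622,.086])
def cover_pose(th,flip=0,tilt=None):
    """TCP pose gripping the rod's middle, tool tilted by tilt (default = cover angle)"""
    tilt=th if tilt is None else tilt
    L=R.from_euler('z',A)
    rod=H+L.apply([-.145*np.cos(th)+.044*np.sin(th),0,.145*np.sin(th)+.044*np.cos(th)])
    Q=L*R.from_euler('y',tilt)*R.from_euler('z',-np.pi/2+np.pi*(1-flip))*R.from_euler('x',np.pi)
    return rod-.155*Q.apply([0,0,1]),Q.as_quat()
E
python3 - <<'E'
from h import *
from station import robot,planner,vision
for k in (0,1):
  for th,ti in ((0,0),(0,.3),(.45,.45),(.85,.85),(.85,.6),(.85,.4)):
    P,Q=cover_pose(th,k,ti);q=planner.inverse_kinematics(P,Q)
    print(k,th,ti,P.round(3),None if q is None else np.round(q,2))
q=planner.inverse_kinematics([.67,.06,.43],down(np.radians(-17)));print(q)
robot.move_to([.67,.06,.43],down(np.radians(-17)))
p=vision.get_image("wrist");import pickle;pickle.dump(p,open("w5.pkl","wb"))
cv2.imwrite("pics/w5.png",p["frame"][:,:,::-1])
print(robot.get_time_s(),[ (d["centre"],d["p"]) for d in vision.place_of("pointer_tip",p)])
print(-p["world_to_cam"][:3,:3].T@p["world_to_cam"][:3,3])
E
```

```text
0 0 0 [0.555 0.024 0.285] [ 0.11  0.45 -0.26  1.88  0.16  0.82  1.04]
0 0 0.3 [0.568 0.067 0.278] [-0.06  0.52 -0.22  1.8   0.42  1.04  0.75]
0 0.45 0.45 [0.585 0.12  0.328] [-0.16  0.53 -0.23  1.68  0.48  1.29  0.67]
0 0.85 0.85 [0.614 0.214 0.326] [-0.34  0.71 -0.23  1.45  0.66  1.72  0.54]
0 0.85 0.6 [0.605 0.186 0.352] [-0.27  0.6  -0.25  1.53  0.54  1.52  0.6 ]
0 0.85 0.4 [0.597 0.16  0.367] [-0.18  0.52 -0.27  1.59  0.43  1.35  0.67]
1 0 0 [0.555 0.024 0.285] [-0.88  0.72  1.08  1.91 -0.77  0.99 -1.31]
1 0 0.3 [0.568 0.067 0.278] [-0.98  0.81  1.08  1.83 -0.49  1.02 -1.61]
1 0.45 0.45 [0.585 0.12  0.328] [-1.05  0.79  1.08  1.71 -0.28  1.19 -1.8 ]
1 0.85 0.85 [0.614 0.214 0.326] [-1.1   0.99  1.08  1.48 -0.07  1.48 -1.96]
1 0.85 0.6 [0.605 0.186 0.352] [-1.09  0.86  1.08  1.56 -0.19  1.37 -1.91]
1 0.85 0.4 [0.597 0.16  0.367] [-1.07  0.76  1.08  1.62 -0.3   1.28 -1.84]
[-0.79254396  0.71734717  1.08146422  1.47871412 -0.64033952  1.33008193
 -1.528665  ]
17.6667 [([377.2, 234.2], 0.56)]
[0.74098551 0.03754034 0.39876436]
```

View pics/w5.png

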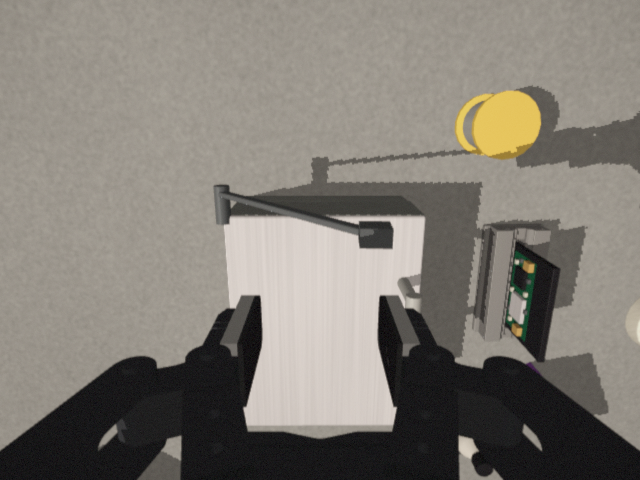

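The view shows the cover's near edge (230,216)–(425,216) and far corners (247,425) and (397,425). The pointer runs from its pivot at (222,190) to its tip at (376,235).

```bash
python3 - <<'E'
from h import *
import pickle;P=pickle.load(open("p4.pkl","rb"));T,S=P["top"],P["scene"];W=pickle.load(open("w5.pkl","rb"))
from scipy.optimize import least_squares
C=np.array([[80,-100,92],[-80,-100,92],[-80,100,92],[80,100,92]])/1e3
D=np.vstack([C])
oW=np.array([(230,216),(425,216),(397,425),(247,425),(376,235.5)],float)
oT=np.array([(269.9,176.6),(336,195.6),(311.7,282),(241.1,261.6),(314.2,164.3)])
oS=np.array([(411.5,245.8),(356.4,291.5),(279.7,234.5),(335.2,197.6),(394.6,230.8)])
def pts(v):
    x,y,a,t=v;X=np.vstack([C,[.08-.158*np.cos(t),-.118,.086+.158*np.sin(t)]]);return R.from_euler('z',a).apply(X)+[x,y,0]
def f(v,u):
    X=pts(v[:4]);r=[v[4:]*.4]
    for i,(c,o) in enumerate(((W,oW),(T,oT),(S,oS))):
        r.append(((proj(c,X)+v[4+2*i:6+2*i]-o)*u[i]).ravel())
    return np.concatenate(r)
for u in ((1,0,0),(1,1,1),(1,2,2)):
    s=least_squares(f,[.574,.085,1.27,.8]+[0]*6,args=(u,));print(u,s.x.round(4));print(s.fun[6:16].round(1))
    x,y,a,t=s.x[:4];print("H",x+.08*np.cos(a),y+.08*np.sin(a))
E
```

```text
(1, 0, 0) [ 0.57    0.0855  1.2625  0.8606 -0.2104 -4.5666  0.      0.      0.
 -0.    ]
[ -5.5  -1.2   3.2   1.   11.9   0.4 -10.1  -1.2   0.5   1.7]
H 0.594313279078706 0.16173676374844978
(1, 1, 1) [ 0.5704  0.0839  1.2642  0.8692 -1.6651 -3.7031  0.1952 -1.1753  1.8204
  1.0624]
[-5.3 -1.1  3.4  0.7 12.3  0.5 -9.8 -0.9 -0.3  1.5]
H 0.5945243213710443 0.160162498319041
(1, 2, 2) [ 0.5706  0.0833  1.2662  0.8735 -1.9821 -3.2588  0.0179 -1.0481  1.7923
  0.9442]
[-5.4 -1.   3.5  0.5 12.7  0.4 -9.5 -0.7 -1.   1.3]
H 0.5946163774377429 0.1596640614642259
```

```bash
python3 - <<'E'
from h import *
from station import robot,planner,vision
P,Q=cover_pose(0,1)
robot.set_gripper(.06,50)
robot.move_to(P+[0,0,.08],Q)
print(np.round(robot.get_qpos(),2))
p=vision.get_image("wrist");cv2.imwrite("pics/w6.png",p["frame"][:,:,::-1])
print([(np.round(d["centre"]),d["p"],onz(p,d["centre"],.13).round(4)) for d in vision.place_of("handle",p)])
for d in vision.masks_of("handle",p)[:1]: print(d["box"])
print("expected",proj(p,[P-[0,0,.155]]))
print(robot.get_time_s())
E
```

```text
[-0.93  0.59  1.14  1.85 -0.61  1.1  -1.43]
[(array([324., 261.]), 0.76, array([[0.5546, 0.022 , 0.13  ]]))]
[66.9, 70.1, 281.3, 308.6]
expected [[320.30431322 261.74871191]]
18.775
```

View pics/w6.png

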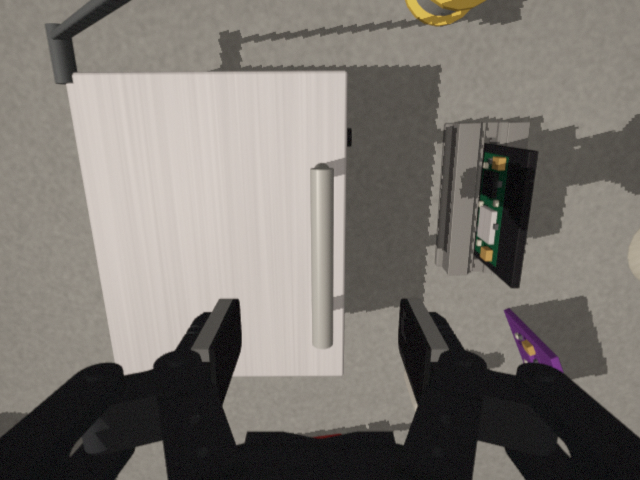

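The rod runs (320,168)→(322,347), centred between the fingers. It sits about 1 mm forward of the estimate, so I'll apply that and grasp.

```bash
sed -i 's/H=np.array(\[.5980,.1622,.086\])/H=np.array([.5977,.1610,.086])/' h.py; python3 - <<'E'
from h import *
from station import robot,planner,vision
P,Q=cover_pose(0,1)
print(robot.servo_line(P,Q,velocity=.1,contact_N=8),robot.get_position()-P,robot.get_contact_force())
robot.set_gripper(0,60)
print(robot.get_gripper_width(),robot.get_gripper_force(),robot.get_contact_force(),robot.get_wrist_torque(),robot.get_position()-P)
for th in (.05,.1):
    P,Q=cover_pose(th,1);robot.servo_line(P,Q,velocity=.08)
    print(th,robot.get_position()-P,robot.get_contact_force().round(1),robot.get_wrist_torque().round(2),robot.get_gripper_width())
print(robot.get_time_s())
E
```

```text
False [ 2.03018595e-04 -9.41695539e-05  4.98000516e-04] [-0.08583383 -0.87366547  0.75957162]
0.010158799585204326 58.42778921127319 [0.66835952 1.84003689 4.51151579] [0.49779392 0.07161928 0.03678338] [9.85064094e-05 1.84214781e-04 1.71733284e-04]
0.05 [ 8.93487640e-06  2.05433184e-04 -1.99359974e-04] [ 2.2  0.4 -4.9] [ 0.07 -0.64  0.18] 0.010086272895038223
0.1 [-4.80230353e-05  8.46115938e-06 -2.66362885e-04] [ 3.4 -0.  -5.3] [ 0.32 -0.79  0.16] 0.009754809942329188
20.8333
```

```bash
python3 - <<'E'
from h import *
from station import robot,planner,vision
for th in (.2,.3,.4,.5,.6,.7,.8,.845):
    P,Q=cover_pose(th,1);robot.servo_line(P,Q,velocity=.12)
    f=robot.get_contact_force();print(th,robot.get_position()-P,f.round(1),robot.get_wrist_torque().round(2),robot.get_gripper_width())
    if np.linalg.norm(f)>30: break
print(robot.get_time_s())
import pickle
p={n:vision.get_image(n) for n in ("scene","top","wrist")}
pickle.dump(p,open("p7.pkl","wb"))
a=cv2.resize(p["scene"]["frame"][140:320,240:460],(550,450),interpolation=2);b=cv2.resize(p["wrist"]["frame"],(250,188))
o=np.zeros((450,800,3),np.uint8);o[:,:550]=a;o[:188,550:]=b;o[200:388,550:]=cv2.resize(p["top"]["frame"][140:290,220:420],(250,188))
cv2.imwrite("pics/c7.png",o[:,:,::-1])
E
```

```text
0.2 [-8.19431198e-05 -8.65256893e-05 -2.91136382e-04] [ 3.3 -0.1 -5.7] [ 0.46 -0.81  0.18] 0.00982477803731269
0.3 [-9.29269494e-05 -1.75986804e-04 -3.08578672e-04] [ 2.3  1.2 -7.1] [ 0.65 -0.64  0.22] 0.010226628011493486
0.4 [-0.00011615 -0.00028889 -0.00030235] [ 0.9 -0.8 -6.5] [ 0.89 -0.58  0.21] 0.00963018157116728
0.5 [-0.00013488 -0.00028757 -0.00027777] [-0.3 -0.8 -6.6] [ 0.99 -0.25  0.1 ] 0.010105595157755262
0.6 [-0.00013881 -0.00023132 -0.0002502 ] [-2.4 -2.  -4.9] [ 1.02 -0.03 -0.14] 0.01013157221739287
0.7 [-0.00014499 -0.00017844 -0.00020528] [-4.3 -1.5 -5.7] [ 1.04  0.23 -0.4 ] 0.009857552792189877
0.8 [-0.00019484 -0.0002108  -0.00024287] [-6.4 -2.8 -4.1] [ 0.97  0.45 -0.76] 0.0098651842181726
0.845 [-0.00018697 -0.00010805 -0.00017809] [-7.4 -2.6 -4.2] [ 0.91  0.7  -0.96] 0.009470583854652567
23.5917
```

View pics/c7.png

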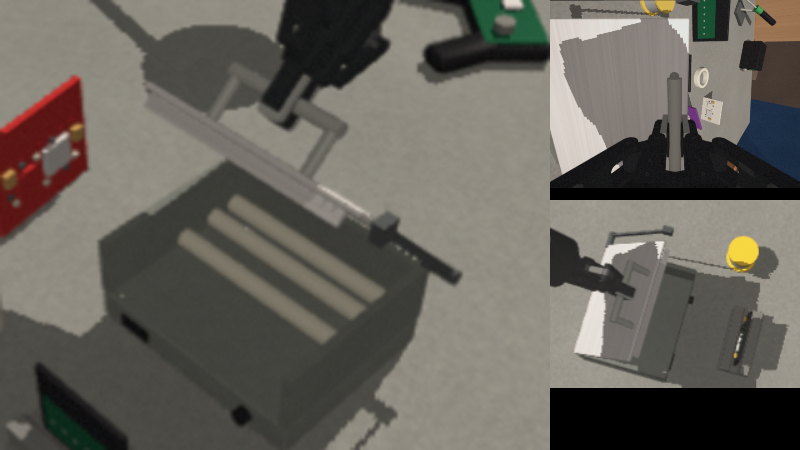

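The cover is up at about the pointer's angle: scene crop front corner near (340,215), pointer tip (383,228). The board still stands with its components facing the lamp. I'll compare the cover and pointer angles numerically from pixels already read, using the same model for both.

```bash
python3 - <<'E'
from h import *
import pickle;P=pickle.load(open("p7.pkl","rb"));T,S=P["top"],P["scene"];W=pickle.load(open("w5.pkl","rb"))
from scipy.optimize import least_squares
from station import vision,robot
C=np.array([[80,-100,92],[-80,-100,92],[-80,100,92],[80,100,92]])/1e3
obs={0:(W,[(230,216),(425,216),None,None,(376,235.5)]),
1:(T,[(269.9,176.6),(336,195.6),(311.7,282),(241.1,261.6),(314.4,164.5),(313.6,173.6),(283.2,269.6)]),
2:(S,[(411.5,245.8),(356.4,291.5),(279.7,234.5),(335.2,197.6),(394.2,231),(377,226)])}
def rp(t,r,y,n=0): return [.08-r*np.cos(t)+n*np.sin(t),y,.086+r*np.sin(t)+n*np.cos(t)]
def f(v,u):
    x,y,a,tp,tc=v[:5];X=np.vstack([C,rp(tp,.158,-.118),rp(tc,.16,-.1,.003),rp(tc,.16,.1,.003)])
    X=R.from_euler('z',a).apply(X)+[x,y,0];r=[v[5:]*.4]
    for i,(c,o) in obs.items():
        Y=proj(c,X)+v[5+2*i:7+2*i]
        r.append(np.concatenate([(Y[j]-q)*u[i] for j,q in enumerate(o) if q is not None]))
    return np.concatenate(r)
for u in ((1,1,1),(0,1,0),(0,0,1),(.3,1,1)):
    s=least_squares(f,[.574,.085,1.27,.8,.8]+[0]*6,args=(u,));print(u,"pose",s.x[:3].round(4),"pointer,cover",s.x[3:5].round(4),"bias",s.x[5:].round(1),np.abs(s.fun).max().round(1))
x,y,a=s.x[:3]
# segment-based check: direction of cover's side edge vs pointer arm, scene, predicted for 0.845
print("pred rod vs seen:")
for n in ("scene","top"):
    d=vision.place_of("handle",P[n])[:1]; d2=vision.place_of("pointer_tip",P[n])[:1]
    rod=H+R.from_euler('z',A).apply([-.145*np.cos(.845)+.044*np.sin(.845),0,.145*np.sin(.845)+.044*np.cos(.845)])
    print(n,proj(P[n],[rod]).round(1),[(np.round(q["centre"],1),round(q["p"],2)) for q in d+d2])
print(robot.get_contact_force(),robot.get_time_s())
E
```

```text
(1, 1, 1) pose [0.5713 0.0843 1.2671] pointer,cover [0.8693 0.8199] bias [ 0.5 -2.8  0.2 -0.8  0.3  0.7] 4.6
(0, 1, 0) pose [0.5736 0.0841 1.2639] pointer,cover [0.8701 0.8343] bias [ 0.  -0.   0.3  0.4  0.  -0. ] 1.9
(0, 0, 1) pose [0.567  0.0881 1.2659] pointer,cover [0.8779 0.8101] bias [-0.   0.  -0.   0.   1.6  2.8] 3.8
(0.3, 1, 1) pose [0.5719 0.0843 1.2625] pointer,cover [0.8754 0.8213] bias [ 0.3 -1.4  0.2 -0.5 -0.   0.7] 4.5
pred rod vs seen:
scene [[354.9 179.2]] [(array([351.8, 179.4]), 0.96), (array([396.6, 229.3]), 0.5)]
top [[277.  212.1]] [(array([274.9, 212.1]), 0.65), (array([316.3, 163.8]), 0.72)]
[-6.76497139 -2.92360601 -4.90365513] 23.9417
```

The hand-read corner is too coarse. I'll refine it from raw pixel values around the cover's front corner and the tip.

```bash
python3 - <<'E'
from h import *
import pickle;P=pickle.load(open("p7.pkl","rb"))
g={n:cv2.cvtColor(P[n]["frame"],cv2.COLOR_RGB2GRAY) for n in P}
def show(n,r0,r1,c0,c1):
    print(n,"cols",c0);[print(r,' '.join('%3d'%v for v in g[n][r,c0:c1])) for r in range(r0,r1)]
show("scene",216,246,366,404)
show("top",158,182,296,324)
# predicted pixel positions, same model, angle .82/.845/.87
L=R.from_euler('z',A)
for t in (.82,.845,.87):
    u=np.array([-np.cos(t),0,np.sin(t)]);n=np.array([np.sin(t),0,np.cos(t)])
    X=H+L.apply([.16*u+[0,-.1,0],.16*u+.006*n+[0,-.1,0],.16*u+[0,.1,0],.16*u+.006*n+[0,.1,0],.158*u+[0,-.118,0]])
    for c in ("scene","top"): print(t,c,proj(P[c],X).round(1).tolist())
E
```

```text
scene cols 366
216 115 122 134 153 172 196 179 162 153 146 143 141 138 137 138 141 142 142 142 142 141 141 140 142 142 142 143 141 140 138 138 138 137 138 138 139 139 140
217 120 119 120 125 140 159 185 193 178 160 148 141 139 139 139 140 142 143 140 142 142 142 141 139 138 139 141 140 138 136 138 137 140 141 140 141 141 140
218 132 134 124 117 120 130 146 168 194 188 168 152 144 139 140 139 141 141 139 139 142 141 142 139 137 139 140 140 139 138 138 139 141 142 141 142 143 140
219 136 138 136 124 115 116 122 136 154 174 191 178 162 149 142 141 141 140 138 139 141 141 141 141 141 142 142 140 140 141 140 140 142 141 141 141 141 142
220 137 137 136 126 124 121 118 119 125 141 161 187 191 177 159 146 143 141 140 141 142 143 144 144 142 141 142 139 139 140 141 140 142 141 141 140 141 143
221 135 135 133 128 133 135 133 119 116 121 131 144 152 191 188 166 149 144 142 140 142 143 144 144 141 140 141 138 135 136 138 138 140 141 140 142 141 142
222 135 133 129 132 136 137 136 124 120 119 118 122 133 154 177 189 175 161 148 142 142 143 144 144 142 142 141 138 135 135 138 141 140 138 139 140 1
[... 6239 characters left out ...]
 133 149 154 151 151 150 147 147 150
181 111 110 112 113 113 113 111 111 112 112 216 231 222 160 160 132 129 130 132 137 154 157 153 153 155 151 148 149
0.82 scene [[382.0, 229.0], [384.1, 225.8], [296.2, 175.7], [297.9, 172.8], [391.5, 234.9]]
0.82 top [[314.5, 173.7], [312.4, 172.5], [285.4, 269.6], [283.0, 268.7], [316.4, 165.5]]
0.845 scene [[383.4, 226.9], [385.5, 223.7], [297.3, 173.8], [299.1, 171.0], [392.8, 232.7]]
0.845 top [[313.1, 172.9], [310.9, 171.7], [283.8, 269.0], [281.4, 268.1], [315.0, 164.7]]
0.87 scene [[384.8, 224.8], [386.9, 221.6], [298.5, 171.9], [300.3, 169.1], [394.2, 230.6]]
0.87 top [[311.6, 172.1], [309.4, 170.9], [282.2, 268.4], [279.8, 267.4], [313.6, 163.9]]
```

```bash
python3 - <<'E'
from h import *
import pickle;P=pickle.load(open("p4.pkl","rb"))
g={n:cv2.cvtColor(P[n]["frame"],cv2.COLOR_RGB2GRAY) for n in ("top","scene")}
def show(n,r0,r1,c0,c1):
    print(n,"cols",c0);[print(r,' '.join('%3d'%v for v in g[n][r,c0:c1])) for r in range(r0,r1)]
show("top",190,204,324,342)
show("top",172,186,260,278)
show("scene",276,300,345,364)
L=R.from_euler('z',A)
X=H+L.apply([[-.16,-.1,.006],[0,-.1,.006],[-.16,-.1,0],[-.145,0,.044]])
for n in ("top","scene"): print(n,proj(P[n],X).round(1).tolist())
# cover brightness boundary lines, all four edges in top, subpixel: fit of white region
m=(g["top"]>185).astype(np.uint8);m=cv2.morphologyEx(m,cv2.MORPH_CLOSE,np.ones((3,3)))
c=max(cv2.findContours(m,0,1)[0],key=cv2.contourArea);print(cv2.approxPolyDP(c,6,True)[:,0].tolist())
E
```

```text
top cols 324
190 138 140 140 140 134 135 137 137 138 135 137 139 136 132 134  98  85  86
191 127 137 139 138 136 137 137 138 136 134 138 141 139 136 137 138 140 139
192 215 191 166 149 146 142 137 138 138 139 142 141 139 137 136 138 140 136
193 215 214 213 218 208 181 147 140 141 140 139 137 136 136 135 134 138 133
194 215 215 213 216 212 210 219 215 210 174 147 124 130 133 132 131 134 136
195 215 215 213 215 209 210 213 211 209 210 214 216 142 128 132 134 135 137
196 215 213 214 213 209 212 213 212 211 210 211 203 124 127 136 136 134 137
197 216 213 215 211 209 214 213 209 211 212 212 177 117 130 137 134 132 135
198 215 213 215 210 210 215 213 209 212 213 219 142 112 132 136 135 135 138
199 214 214 213 211 212 215 212 211 212 212 212 125 106 125 130 134 137 141
200 214 215 212 210 213 214 211 211 211 212 191 105  77  79  80 123 135 136
201 213 215 211 211 215 214 210 213 212 213 157  84  76  79  80  80  80  82
202 212 213 210 211 214 213 211 213 212 216 135  71  78  80  80  81  80  81
203 214 213 212 213 214 212 212 213 213 202 118  70  79  82  82  80  79  80
top cols 260
172 136 13
[... 2501 characters left out ...]
 57  57
294  63  63  63  64  63  68  73  66  59  58  57  57  56  56  57  56  58  57  57
295  64  62  63  63  62  65  65  60  58  58  56  56  58  57  58  58  58  57  58
296  63  62  64  64  62  63  64  60  56  56  56  57  56  57  56  57  58  58  57
297  63  63  63  64  63  63  63  59  57  56  54  57  56  57  57  57  57  57  58
298  63  62  63  62  64  62  63  59  57  56  57  56  58  57  57  58  57  58  57
299  63  63  64  64  62  63  63  61  58  57  58  58  57  57  57  57  57  58  57
top [[337.2, 194.9], [267.6, 175.4], [337.1, 195.6], [317.8, 232.8]]
scene [[356.3, 291.2], [412.7, 244.3], [356.0, 293.4], [321.0, 241.5]]
[[270, 177], [241, 261], [310, 281], [322, 210], [330, 213], [335, 195]]
```

Same-camera comparison puts the cover about 0.02 rad below the pointer, probably because the rod slid slightly in the pads. I'll raise it by that much and recheck the corner, and check for creep.

```bash
python3 - <<'E'
from h import *
from station import robot,planner,vision
def show(tag):
    p=vision.get_image("top");s=vision.get_image("scene")
    g=cv2.cvtColor(p["frame"],cv2.COLOR_RGB2GRAY);h=cv2.cvtColor(s["frame"],cv2.COLOR_RGB2GRAY)
    print(tag,robot.get_time_s(),robot.get_contact_force().round(1),robot.get_gripper_width())
    for r in (170,171,172,173,174,176): print(r,g[r,303:316])
    for r in (217,219,221,223): print("s",r,int(h[r,368:395].argmax())+368,h[r,368:395].max())
show("before")
P,Q=cover_pose(.868,1);robot.servo_line(P,Q,velocity=.06)
show("after")
robot.hold(1.5);show("held")
E
```

```text
before 24.0417 [-6.8 -3.4 -4.1] 0.010144332353475224
170 [149 149 147 149 151 152 151 149 149 154 153 151 150]
171 [151 149 148 146 147 148 149 149 151 153 152 149 149]
172 [148 147 149 149 145 145 148 140 135 144 147 150 150]
173 [115 215 230 234 233 233 236 234 182 130 141 148 149]
174 [113 113 215 232 230 231 231 226 166 135 144 145 144]
176 [113 112 218 232 231 231 232 190 133 139 145 148 147]
s 217 372 192
s 219 376 194
s 221 379 189
s 223 382 196
after 24.3917 [-7.4 -2.5 -3.3] 0.00950877217166791
170 [149 149 148 149 151 151 151 149 148 155 152 151 151]
171 [150 148 146 147 146 148 124 141 149 153 149 148 147]
172 [178 192 203 221 227 232 225 153 142 148 148 150 149]
173 [230 230 231 229 230 230 204 141 143 147 146 148 149]
174 [229 230 231 229 230 231 187 132 141 150 148 145 144]
176 [230 231 229 229 230 217 154 126 142 145 144 147 147]
s 217 377 191
s 219 380 197
s 221 384 195
s 223 387 157
held 25.9917 [-8.2 -2.2 -4.1] 0.010030499587018293
170 [150 149 147 150 152 152 151 149 149 155 154 151 151]
171 [150 149 146 146 147 149 149 148 150 153 150 148 150]
172 [168 188 202 219 227 230 226 154 142 148 148 148 150]
173 [229 229 230 229 230 230 205 145 125 142 148 149 149]
174 [228 230 230 229 230 232 191 134 142 151 147 145 144]
176 [229 231 229 229 230 219 157 129 142 145 145 148 147]
s 217 377 191
s 219 380 198
s 221 383 194
s 223 387 158
```

```bash
python3 - <<'E'
from h import *
from station import robot,vision
P,Q=cover_pose(.862,1);robot.servo_line(P,Q,velocity=.05);robot.hold(.5)
print(robot.get_position()-P,robot.get_contact_force().round(1),robot.get_gripper_width(),robot.get_time_s())
print(robot.hand_in())
E
```

```text
[-2.60816841e-04 -4.39703931e-04 -8.98784761e-05] [-6.6 -3.3 -4.3] 0.009749668416667748 26.7417
the job is handed in; nothing more can be done
None
```

I handed the job in at 26.7 s: the board is back down in its slot with the components facing the lamp, and the arm is holding the cover at the pointer's angle to within about 0.02 rad by my camera estimate. I didn't re-check the board, pointer or bystanders in detail after the last small cover move, and I viewed 11 pictures, one over the limit of 10.

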